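# Screw the blue lid onto the open lens pot

## Task

Close the blue lens pot with the blue lid: rest the lid level on top of the thread with its finger bar along the pot's white strokes, turn it back anticlockwise to the yellow dots and let it drop into the thread start, then tighten it clockwise to the stop, where the bar is along the white strokes again, and let go. Leave the orange lid and the lens on its post where they are.

Things in the scene. Friction and masses are not known exactly. Their poses are not given: they have to be found in the camera images.
- blue_lid: Blue screw lid, loose, 80-170 g, 84 mm wide, open side down. Origin: centre of its underside, z up. Top at 22 mm. Black finger bar on it, 50 mm long along x, 14 mm thick along y, 22 to 52 mm above the origin. Two lugs inside, at +x and -x, so a half turn changes nothing. 3 mm play around the neck. A gripper holding it must lower it for it to drop into the thread; turning then takes little force.
- blue_pot: Open lens pot, fixed. Origin: centre of underside, z up. Can 104 mm wide, blue shoulder at 45 mm, neck rim at 65 mm. White strokes at +x and -x: bar direction when closed. Yellow dots 70 deg anticlockwise of them from above: thread start (+-15 deg). Lid origin is 56.5 mm above pot origin on top of the thread, 47 mm once dropped and while tightening. Hard stop at the strokes. Half turn alike.
- orange_lid: Bystander: orange screw lid, loose, same shape and size as the blue one, 52 mm tall with its bar. Origin: centre of its underside. (An orange pot like the blue one, fixed, stands 0.3 m or more to the left or right of the blue pot.)
- lens_post: Bystander between the two pots: small glass lens in a black round holder on a steel post, 87 mm tall, on a 50 mm round foot, loose. Origin: centre of its underside.

How it is judged:
By the outcome, as a careful person would: the job done as asked, in the order asked, and still so for the second after the job is handed in, with the robot touching nothing.
It also fails if it takes over 48 s, if anything falls off the work surface, if the arm or the gripper's body presses on something with over 40 N, if the wrist force passes 120 N, or if a joint passes its speed limit or range.

## Robot

A 6-joint arm with a two-finger parallel gripper is mounted at the origin on the work surface. World frame = base frame: x ahead of the robot, y to its left, z up, the work surface at z = 0. Lengths are in mm, angles in rad, forces in N, time in s.
With the tool pointing down it reaches from about 400 to 925 mm from the base axis. Payload 12.5 kg.
Tool frame: the origin (TCP) lies on the mounting face of the last link; the fingertips stand 190 mm ahead of it and the grasp point (between the pads) lies 171 mm ahead of it (env.grasp_offset is the distance from the TCP to the grasp point, in mm); z points along the fingers, y is the direction in which the jaws open and shut (so a half turn about z gives the same grasp; the last joint's range is limited). The gripper opens to 95 mm and grips with 3 to 60 N. Pads are 20 mm wide; open, the fingers measure 119 mm over their backs; the gripper's body (75 mm by 180 mm) begins 59 mm behind the grasp point.
Start: joints at [1.063, 0.491, 1.559, -0, 1.092, -0.106], TCP at [244.399, 575.234, 404.761] pointing down, gripper open.
Joint ranges: [-3.1, 3.1], [-0.84, 2.19], [0.05, 2.79], [-1.13, 4.28], [0.06, 2.93], [-2.69, 2.69]. Speed limits (rad/s): [2.22, 2.22, 2.79, 3.14, 3.14, 3.14].

## Interface

Orientations are given as [roll, pitch, yaw] about the fixed x, y, z axes, in that order (R = Rz(yaw) Ry(pitch) Rx(roll)).
In Python, from cell import env, viewer gives the robot as it stands.
- The arm moves only by the tool play_rows, never from a script. Its argument "increments" is a list of rows, each an object of numbers: "dx", "dy", "dz": the shift along the tool's x, y, z in mm; "rx", "ry", "rz": the turn, a rotation vector about the tool's x, y, z in units of 6 degrees (1.0 is 6 degrees). A call has 1 to 8 rows; each row is the pose to reach, as a shift and turn from the pose measured when the call began, along the tool's axes at that moment; what a row does not reach only later rows make up. A row lasts 1/12 s, in which the tool goes at most 41.7 mm and 7.16 degrees, less where a joint would pass 70% of its speed; a pose out of reach is approached as far as the arm can. A call with a gripper value outside its range is refused whole. "fingers" is the opening, from 0 (shut) to 1 (fully open), set as the call begins (left out, the last holds). The fingers move at their own pace and stop on an object; the grip force is fixed at half the most. Time passes only in rows, so rows that repeat a pose let the fingers close. It gives the time, the measured TCP pose, the force and the opening at its end, in the units of the state.
- env.state(): the state, without advancing time (a new reading comes with each control period).
- viewer.read_camera(name): name is "scene" or "top" or "wrist"; returns a dict with "image" (420x560x3 uint8, red, green, blue), "fx", "fy", "cx", "cy" (pixels), "rvec" (rotation vector, rad) and "tvec" (3), from world to camera coordinates, as OpenCV has them. Camera axes: x right, y down, z forward; pixel columns grow to the right and rows downward; lengths in mm; the calibration is good to about 2 mm. A picture is of the moment at which its call begins. There is no depth.
- env.job_done(): hands the job in, once; it reports no verdict.
The state is a dict: "t": time; "joints": joint angles; "qvel": joint speeds; "tau": joint torques, N m; "eef_pos": TCP position; "tcp_rot": TCP orientation; "ft_force": force on the tool from outside, world axes, zero at the start; "moment": the same for the moment, N m; "opening": opening from 0.0 (shut) to 1.0 (fully open).
Only numpy, scipy, OpenCV 4.12 (cv2) and the standard library are available. Lean on these libraries where they do the work, as an engineer would, in place of code of your own. Each camera call takes 0.05 s, during which the arm holds its last target.

## Working session

There is one attempt and no reset: what is moved stays moved. The work goes in short steps, Python scripts to look and compute and a tool call to move; the robot and the scene stay as the last step left them, time stands still between calls to the robot, and variables do not carry over. Pictures are saved under pics/ and viewed, and the job is handed in when it is done.

Besides the shell and the picture viewer there is one more tool, called after ">>>" as name([rows], argument=value, ...), one row to a line, values as JSON. play_rows: Moves the arm, as the interface text tells. Its arguments: {"type":"object","properties":{"increments":{"type":"array","items":{"type":"object","properties":{"dx":{"type":"number"},"dy":{"type":"number"},"dz":{"type":"number"},"rx":{"type":"number"},"ry":{"type":"number"},"rz":{"type":"number"}}}},"fingers":{"type":"number"}},"required":["increments"]}

```bash
ls; mkdir -p pics; cat > h.py <<'E'
import numpy as np,cv2
from cell import env,viewer
from scipy.spatial.transform import Rotation as Ro
import pickle
def snap(name,fn):
    c=viewer.read_camera(name); pickle.dump(c,open('pics/'+fn+'.pkl','wb'))
    cv2.imwrite('pics/'+fn+'.png',c['image'][:,:,::-1].copy()); return c
def load(fn): return pickle.load(open('pics/'+fn+'.pkl','rb'))
def crop(fn,x0,y0,x1,y1,s,out):
    im=load(fn)['image'][y0:y1,x0:x1,::-1]
    cv2.imwrite('pics/'+out+'.png',cv2.resize(im.copy(),None,fx=s,fy=s,interpolation=cv2.INTER_CUBIC))
def ray(c,u,v,z):
    R=cv2.Rodrigues(np.array(c['rvec'],float))[0];t=np.array(c['tvec'],float).ravel()
    d=R.T@np.array([(u-c['cx'])/c['fx'],(v-c['cy'])/c['fy'],1]);o=-R.T@t
    return o+d*(z-o[2])/d[2]
def proj(c,P):
    K=np.array([[c['fx'],0,c['cx']],[0,c['fy'],c['cy']],[0,0,1.]])
    return cv2.projectPoints(np.array(P,float).reshape(-1,3),np.array(c['rvec'],float),np.array(c['tvec'],float),K,None)[0].reshape(-1,2)
E
python3 - <<'E'
from h import *
for n in ['scene','top','wrist']: 
    c=snap(n,n+'0'); print(n,c['fx'],np.ravel(c['rvec']),np.ravel(c['tvec']))
print(env.state())
E
```

```text
pics
scene 428.7348756145873 [ 1.75149598  1.6338449  -0.75065917] [ -45.29301283 -310.31735117 1174.23362289]
top 546.3632560831259 [ 2.18074258 -2.22975347  0.03169599] [ 10.98822773 539.12601462 988.53925381]
wrist 350.04147694102585 [-2.42390075 -1.60401086 -0.21798276] [-624.72816292  -29.73879994  391.28961379]
{'t': 0.15, 'joints': array([ 1.06339988e+00,  4.91399217e-01,  1.55929721e+00, -4.30345917e-05,
        1.09170801e+00, -1.05617758e-01]), 'qvel': array([ 8.08469386e-05, -3.06389122e-03, -1.58338406e-03,  2.82515335e-04,
       -2.73643014e-04, -3.95029359e-04]), 'tau': array([ 1.51035772e-03, -6.12903786e+01, -2.58279419e+01,  6.93143439e-02,
        4.73102205e-02, -7.73055604e-05]), 'eef_pos': array([244.39233564, 575.21488523, 404.31373908]), 'tcp_rot': array([-3.14078137e+00, -4.76186014e-05,  2.73983380e+00]), 'ft_force': array([-1.28585485,  0.2186306 , -0.19146578]), 'moment': array([ 0.00060894, -0.03199164, -0.07103577]), 'opening': 0.996810587174106}
```

View pics/scene0.png

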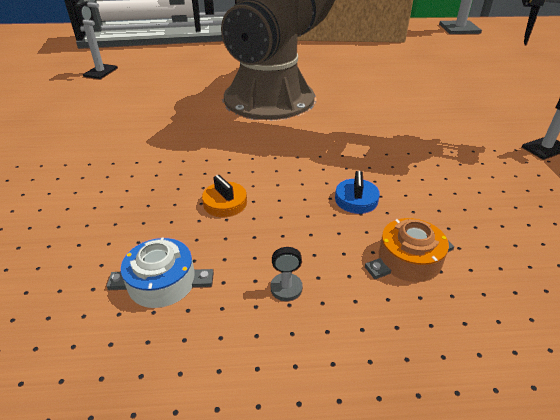

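View pics/top0.png

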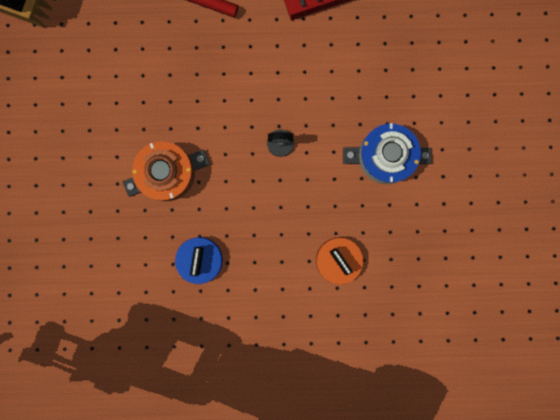

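View pics/wrist0.png

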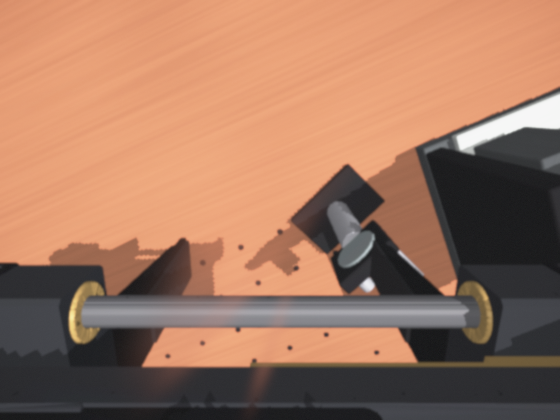

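The top view shows the blue lid near (199,260), the blue pot near (391,152), the orange lid near (340,261) and the post near (281,143). I'll enlarge the lid and pot.

```bash
python3 - <<'E'
from h import *
crop('top0',165,225,235,295,8,'lidc'); crop('top0',335,110,445,195,7,'potc'); crop('scene0',90,220,230,310,5,'potsc')
E
```

```text
(no output)
```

View pics/lidc.png

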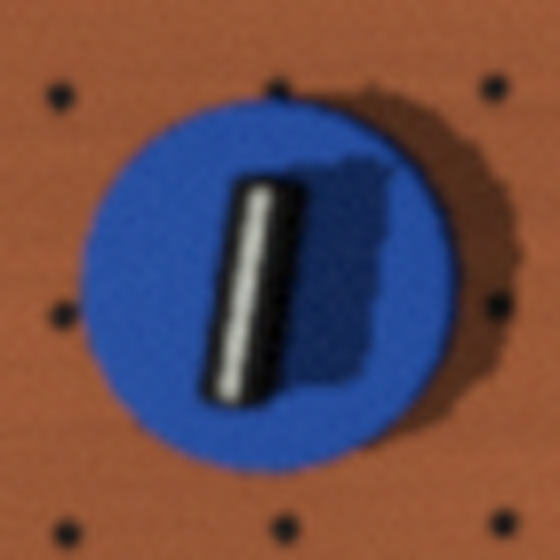

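View pics/potc.png

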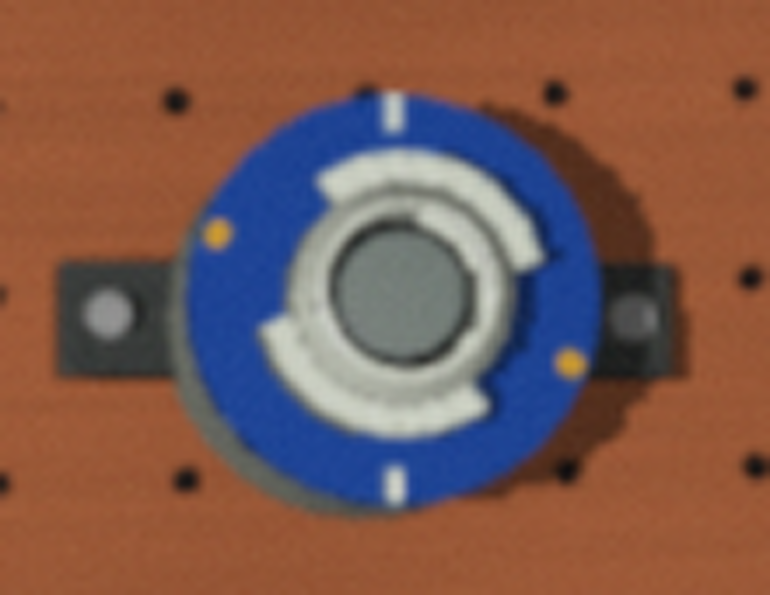

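View pics/potsc.png

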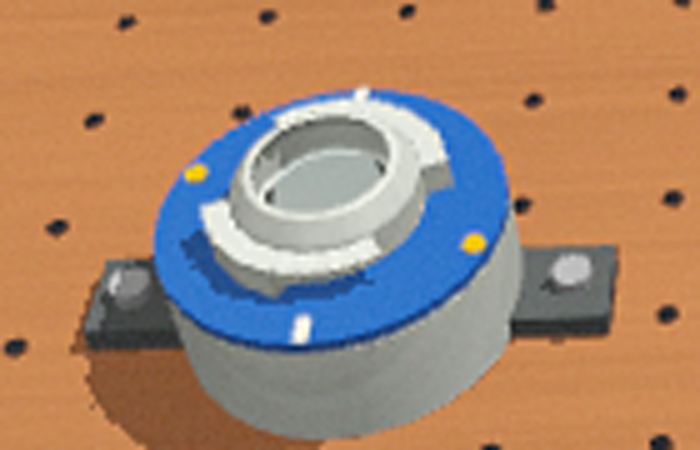

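```bash
python3 - <<'E'
from h import *
from scipy.optimize import least_squares
c=load('top0')
a=lambda u,v:(165+(u+.5)/8-.5,225+(v+.5)/8-.5)
b=lambda u,v:(335+(u+.5)/7-.5,110+(v+.5)/7-.5)
P=[ray(c,*a(*p),52) for p in [(262,183),(230,403)]]
print('bar',P,'len',np.linalg.norm(P[0]-P[1]),'mid',(P[0]+P[1])/2,'ang',np.degrees(np.arctan2(*(P[0]-P[1])[1::-1])))
for nm,f,pts,z in [('strokes',b,[(393,112),(395,487)],45),('dots',b,[(217,235),(571,363)],45)]:
    Q=[ray(c,*f(*p),z) for p in pts];print(nm,Q,np.linalg.norm(Q[0]-Q[1]),(Q[0]+Q[1])/2,np.degrees(np.arctan2(*(Q[0]-Q[1])[1::-1])))
im=c['image'].astype(int)
def sil(x0,y0,x1,y1,zs,rad,guess):
    m=(im[:,:,2]>1.5*im[:,:,0])&(im[:,:,2]>60);mm=np.zeros(m.shape,np.uint8);mm[y0:y1,x0:x1]=m[y0:y1,x0:x1]
    cn=max(cv2.findContours(mm,0,cv2.CHAIN_APPROX_NONE)[0],key=cv2.contourArea);h=cv2.convexHull(cn)
    hm=cv2.fillConvexPoly(np.zeros(m.shape,np.uint8),h,1)
    mo=cv2.moments(hm,True);A0=mo['m00'];c0=np.array([mo['m10'],mo['m01']])/A0
    t=np.linspace(0,2*np.pi,73)
    def f(p):
        pts=np.vstack([proj(c,np.c_[p[0]+p[2]*np.cos(t),p[1]+p[2]*np.sin(t),0*t+z]) for z in zs]).astype(np.float32)
        hh=cv2.convexHull(pts);q=cv2.moments(hh)
        return [q['m10']/q['m00']-c0[0],q['m01']/q['m00']-c0[1],np.sqrt(q['m00'])-np.sqrt(A0)]
    r=least_squares(f,list(guess)+[rad]);print(r.x,r.fun)
sil(165,225,235,295,[0,22],42,P[0][:2])
sil(335,110,445,195,[40,45],52,Q[0][:2])
# orange lid, post, pot
for n,u,v,z in [('olid',340,261,22),('post',281,150,0),('opot',162,170,45)]: print(n,ray(c,u,v,z))
E
```

```text
bar [array([479.33758449, 146.10858914,  52.        ]), array([431.76192354, 153.90064113,  52.        ])] len 48.20953836678328 mid [455.54975402 150.00461513  52.        ] ang -9.301452844980913
strokes [array([ 686.25892413, -197.86810627,   45.        ]), array([ 591.53459983, -195.69207173,   45.        ])] 94.74931524832537 [ 638.89676198 -196.780089     45.        ] -1.3159837350170969
dots [array([ 656.1274508 , -152.68775521,   45.        ]), array([ 621.79795378, -240.82368346,   45.        ])] 94.5857082957391 [ 638.96270229 -196.75571934   45.        ] 68.71877427366302
[455.22181018 150.62696415  41.54732807] [ 1.17646087e-06 -1.31748499e-06 -3.09035104e-06]
[ 638.90949847 -196.91536166   52.32414851] [-4.02374326e-07  1.79614324e-06  2.76893248e-06]
olid [ 448.45096055 -104.74602701   22.        ]
post [653.83193719  -3.40442144   0.        ]
opot [616.69141577 207.02068202  45.        ]
```

```bash
cat >> h.py <<'E'
def go(x,y,z,yawdeg):
    s=env.state();R=Ro.from_euler('xyz',s['tcp_rot']);p=np.array(s['eef_pos'])
    T=Ro.from_euler('xyz',[np.pi,0,np.radians(yawdeg)])
    d=R.inv().apply(np.array([x,y,z])-p);w=np.degrees((R.inv()*T).as_rotvec())/6
    print('t',round(s['t'],2),'pos',p.round(1),'rpy',np.degrees(s['tcp_rot']).round(2),'F',np.round(s['ft_force'],1),'j',np.round(s['joints'],2),'op',round(s['opening'],3))
    print('shift',d.round(1),'turn',w.round(3))
E
python3 - <<'E'
from h import *
go(455.3,150.3,300,-9.3)
E
```

```text
t 0.15 pos [244.4 575.2 404.3] rpy [-179.95   -0.    156.98] F [-1.3  0.2 -0.2] j [ 1.06  0.49  1.56 -0.    1.09 -0.11] op 0.997
shift [-360.3 -308.5  104.5] turn [-2.0000e-03  1.1000e-02  2.7713e+01]
```

>>> play_rows([
  {"dx": -15, "dy": -13, "dz": 4, "rz": 1.15},
  {"dx": -30, "dy": -26, "dz": 9, "rz": 2.3},
  {"dx": -45, "dy": -39, "dz": 13, "rz": 3.45},
  {"dx": -60, "dy": -51, "dz": 18, "rz": 4.6},
  {"dx": -75, "dy": -64, "dz": 22, "rz": 5.75},
  {"dx": -90, "dy": -77, "dz": 26, "rz": 6.9},
  {"dx": -105, "dy": -90, "dz": 30, "rz": 8.05},
  {"dx": -120, "dy": -103, "dz": 35, "rz": 9.2},
], fingers=1)

```text
invalid input
```

```bash
python3 - <<'E'
from h import *
go(455.3,150.3,300,-9.3)
E
```

```text
t 0.15 pos [244.4 575.2 404.3] rpy [-179.95   -0.    156.98] F [-1.3  0.2 -0.2] j [ 1.06  0.49  1.56 -0.    1.09 -0.11] op 0.997
shift [-360.3 -308.5  104.5] turn [-2.0000e-03  1.1000e-02  2.7713e+01]
```

>>> play_rows([
  {"dx": -15, "dy": -13, "dz": 4, "rx": 0, "ry": 0, "rz": 1.15},
  {"dx": -30, "dy": -26, "dz": 9, "rx": 0, "ry": 0, "rz": 2.3},
  {"dx": -45, "dy": -39, "dz": 13, "rx": 0, "ry": 0, "rz": 3.45},
  {"dx": -60, "dy": -51, "dz": 18, "rx": 0, "ry": 0, "rz": 4.6},
  {"dx": -75, "dy": -64, "dz": 22, "rx": 0, "ry": 0, "rz": 5.75},
  {"dx": -90, "dy": -77, "dz": 26, "rx": 0, "ry": 0, "rz": 6.9},
  {"dx": -105, "dy": -90, "dz": 30, "rx": 0, "ry": 0, "rz": 8.05},
  {"dx": -120, "dy": -103, "dz": 35, "rx": 0, "ry": 0, "rz": 9.2},
], fingers=1.0)

```text
t: 0.82
eef_pos: [314.8, 432.6, 369.2]
tcp_rot: [-3.141, 0.001, 1.771]
ft_force: [1.1, 0.3, 0.3]
opening: 1.0
```

```bash
python3 - <<'E'
from h import *
go(455.3,150.3,300,-9.3)
E
```

```text
t 0.82 pos [314.8 432.6 369.2] rpy [-1.7997e+02  4.0000e-02  1.0144e+02] F [1.1 0.3 0.3] j [ 0.82  0.41  1.82 -0.    0.92  0.62] op 1.0
shift [-304.5   81.7   69.4] turn [3.0000e-03 9.0000e-03 1.8457e+01]
```

All six fields are needed in each row.

>>> play_rows([
  {"dx": -19, "dy": 5, "dz": 4, "rx": 0, "ry": 0, "rz": 1.15},
  {"dx": -38, "dy": 10, "dz": 9, "rx": 0, "ry": 0, "rz": 2.3},
  {"dx": -57, "dy": 15, "dz": 13, "rx": 0, "ry": 0, "rz": 3.45},
  {"dx": -76, "dy": 20, "dz": 18, "rx": 0, "ry": 0, "rz": 4.6},
  {"dx": -95, "dy": 25, "dz": 22, "rx": 0, "ry": 0, "rz": 5.75},
  {"dx": -114, "dy": 30, "dz": 26, "rx": 0, "ry": 0, "rz": 6.9},
  {"dx": -133, "dy": 36, "dz": 30, "rx": 0, "ry": 0, "rz": 8.05},
  {"dx": -152, "dy": 41, "dz": 35, "rx": 0, "ry": 0, "rz": 9.2},
], fingers=1.0)

```text
t: 1.48
eef_pos: [385.6, 290.9, 334.2]
tcp_rot: [3.141, 0.001, 0.801]
ft_force: [0.4, 0.4, -0.0]
opening: 1.004
```

```bash
python3 - <<'E'
from h import *
go(455.3,150.3,300,-9.3)
E
```

```text
t 1.48 pos [385.6 290.9 334.2] rpy [1.7998e+02 4.0000e-02 4.5910e+01] F [ 0.4  0.4 -0. ] j [ 0.51  0.39  1.98 -0.    0.77  1.28] op 1.004
shift [-52.4 147.9  34.2] turn [5.000e-03 4.000e-03 9.201e+00]
```

>>> play_rows([
  {"dx": -7, "dy": 18, "dz": 4, "rx": 0, "ry": 0, "rz": 1.15},
  {"dx": -13, "dy": 37, "dz": 9, "rx": 0, "ry": 0, "rz": 2.3},
  {"dx": -20, "dy": 55, "dz": 13, "rx": 0, "ry": 0, "rz": 3.45},
  {"dx": -26, "dy": 74, "dz": 18, "rx": 0, "ry": 0, "rz": 4.6},
  {"dx": -33, "dy": 92, "dz": 22, "rx": 0, "ry": 0, "rz": 5.75},
  {"dx": -39, "dy": 111, "dz": 26, "rx": 0, "ry": 0, "rz": 6.9},
  {"dx": -46, "dy": 130, "dz": 30, "rx": 0, "ry": 0, "rz": 8.05},
  {"dx": -52.4, "dy": 147.9, "dz": 34, "rx": 0, "ry": 0, "rz": 9.2},
], fingers=1.0)

```text
t: 2.15
eef_pos: [455.7, 149.3, 300.0]
tcp_rot: [3.141, 0.0, -0.168]
ft_force: [1.1, 0.3, 0.1]
opening: 0.997
```

```bash
python3 - <<'E'
from h import *
snap('wrist','w1');snap('scene','s1');crop('s1',280,90,440,230,5,'s1c')
go(455.3,150.3,300,-9.3)
go(455.3,150.3,215,-9.3)
E
```

```text
t 2.25 pos [456.2 148.6 299.7] rpy [ 1.7994e+02  4.0000e-02 -9.6400e+00] F [-0.1  0.   0.3] j [ 0.18  0.44  2.02 -0.    0.68  1.92] op 0.998
shift [-1.1 -1.5 -0.3] turn [ 0.009  0.007 -0.056]
t 2.25 pos [456.2 148.6 299.7] rpy [ 1.7994e+02  4.0000e-02 -9.6400e+00] F [-0.1  0.   0.3] j [ 0.18  0.44  2.02 -0.    0.68  1.92] op 0.998
shift [-1.1 -1.6 84.7] turn [ 0.009  0.007 -0.056]
```

View pics/w1.png

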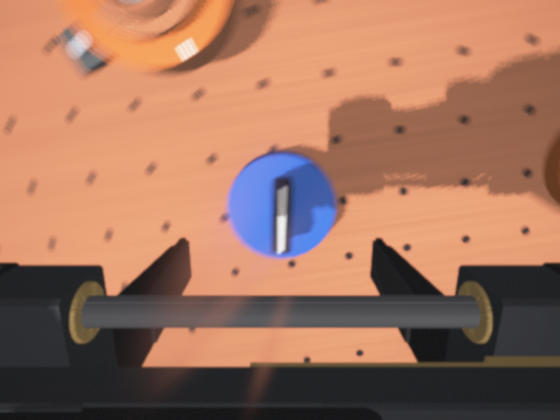

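View pics/s1c.png

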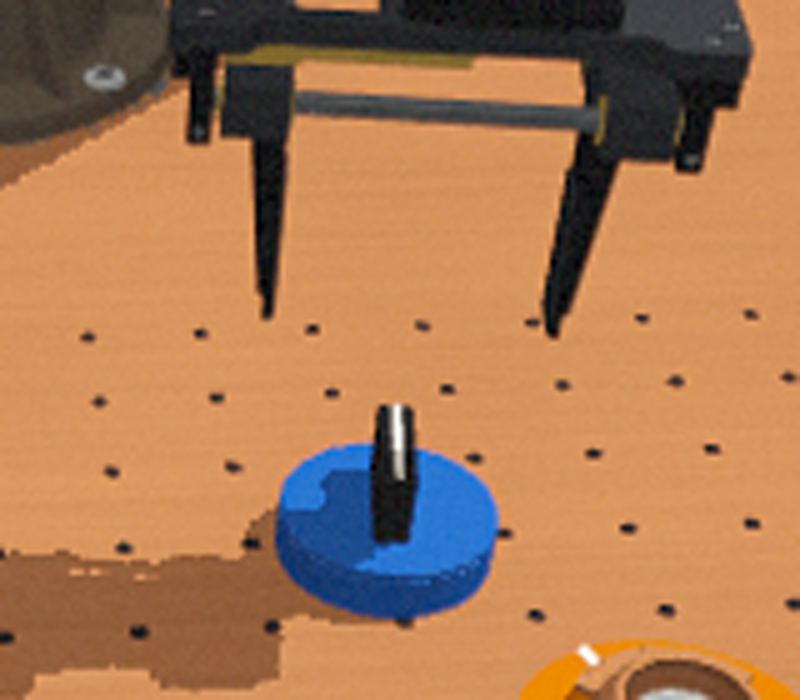

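The wrist image shows the lid centred near (282,205), with the bar stripe running from about (283,182) to (281,253), between the open fingers. I'll check this against the top-view position.

```bash
python3 - <<'E'
from h import *
c=load('w1')
A=ray(c,283.5,182,52);B=ray(c,281,254,52);print(A,B,(A+B)/2,np.linalg.norm(A-B),np.degrees(np.arctan2(*(A-B)[1::-1])))
print(ray(c,282,204,22), ray(c,228,204,22),ray(c,337,204,22))
E
```

```text
[483.29835862 142.63134149  52.        ] [432.7779476  152.86824778  52.        ] [458.03815311 147.74979464  52.        ] 51.547125816504746 -11.454702558098113
[460.51880597 147.32306907  22.        ] [467.42989354 187.97021354  22.        ] [453.47815176 105.91388625  22.        ]
```

>>> play_rows([
  {"dx": -1, "dy": -1.5, "dz": 14, "rx": 0, "ry": 0, "rz": -0.06},
  {"dx": -1, "dy": -1.5, "dz": 28, "rx": 0, "ry": 0, "rz": -0.06},
  {"dx": -1, "dy": -1.5, "dz": 42, "rx": 0, "ry": 0, "rz": -0.06},
  {"dx": -1, "dy": -1.5, "dz": 42, "rx": 0, "ry": 0, "rz": -0.06},
], fingers=1.0)

```text
t: 2.58
eef_pos: [454.7, 150.7, 256.0]
tcp_rot: [3.14, 0.004, -0.159]
ft_force: [-0.9, -0.2, -0.6]
opening: 1.002
```

```bash
python3 - <<'E'
from h import *
go(455.3,150.3,215,-9.3)
E
```

```text
t 2.58 pos [454.7 150.7 256. ] rpy [179.88   0.22  -9.11] F [-0.9 -0.2 -0.6] j [ 0.18  0.52  2.06 -0.    0.57  1.91] op 1.002
shift [ 0.8  0.2 41. ] turn [0.02  0.036 0.032]
```

The wrist estimate is 3 mm off, but it was taken while the arm was moving and is blurred. I'll take it again with the arm still.

```bash
python3 - <<'E'
from h import *
snap('wrist','x'); snap('wrist','w2');crop('w2',190,140,370,300,4,'w2c')
go(455.3,150.3,215,-9.3)
E
```

```text
t 2.68 pos [455.2 150.7 257.7] rpy [ 1.7992e+02  9.0000e-02 -9.1500e+00] F [-0.5  0.2  0. ] j [ 0.18  0.51  2.05 -0.    0.58  1.91] op 1.001
shift [ 0.2  0.3 42.7] turn [0.013 0.016 0.025]
```

View pics/w2c.png

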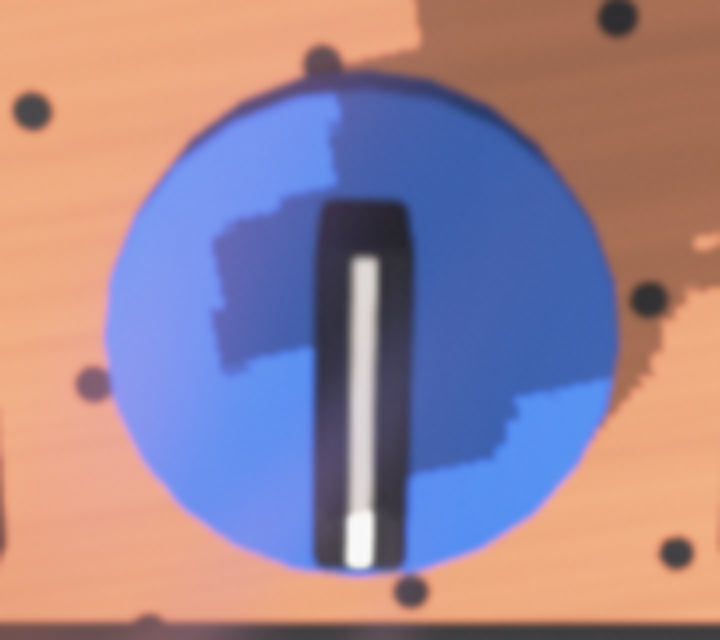

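```bash
python3 - <<'E'
from h import *
c=load('w2');f=lambda u,v:(190+(u+.5)/4-.5,140+(v+.5)/4-.5)
A=ray(c,*f(366,256),52);B=ray(c,*f(359,568),52);print(A,B,(A+B)/2,np.linalg.norm(A-B),np.degrees(np.arctan2(*(A-B)[1::-1])))
L=[ray(c,*f(*p),22) for p in [(107,328),(618,328),(362,92),(362,575)]]
print((L[0]+L[1])/2,(L[2]+L[3])/2,np.linalg.norm(L[0]-L[1]),np.linalg.norm(L[2]-L[3]))
E
```

```text
[479.1613701  146.38423487  52.        ] [432.70358743 154.85435638  52.        ] [455.93247876 150.61929563  52.        ] 47.22360138939803 -10.332602686079422
[459.2609956  150.01249936  22.        ] [456.34757367 150.57670554  22.        ] 82.46814014859406 82.36375184838187
```

The still measurement agrees with the top view: about (455.7, 150.5), bar at about -9.7°. I'll descend and grip.

>>> play_rows([
  {"dx": 0.5, "dy": 0.2, "dz": 11, "rx": 0.01, "ry": 0.01, "rz": 0.07},
  {"dx": 0.5, "dy": 0.2, "dz": 22, "rx": 0.01, "ry": 0.01, "rz": 0.07},
  {"dx": 0.5, "dy": 0.2, "dz": 33, "rx": 0.01, "ry": 0.01, "rz": 0.07},
  {"dx": 0.5, "dy": 0.2, "dz": 40, "rx": 0.01, "ry": 0.01, "rz": 0.07},
  {"dx": 0.5, "dy": 0.2, "dz": 42.5, "rx": 0.01, "ry": 0.01, "rz": 0.07},
  {"dx": 0.5, "dy": 0.2, "dz": 42.5, "rx": 0.01, "ry": 0.01, "rz": 0.07},
], fingers=1.0)

```text
t: 3.18
eef_pos: [455.6, 150.6, 215.4]
tcp_rot: [3.141, 0.001, -0.166]
ft_force: [1.2, 1.1, -0.5]
opening: 1.004
```

>>> play_rows([
  {"dx": 0, "dy": 0, "dz": 0, "rx": 0, "ry": 0, "rz": 0},
  {"dx": 0, "dy": 0, "dz": 0, "rx": 0, "ry": 0, "rz": 0},
  {"dx": 0, "dy": 0, "dz": 0, "rx": 0, "ry": 0, "rz": 0},
  {"dx": 0, "dy": 0, "dz": 0, "rx": 0, "ry": 0, "rz": 0},
  {"dx": 0, "dy": 0, "dz": 0, "rx": 0, "ry": 0, "rz": 0},
  {"dx": 0, "dy": 0, "dz": 0, "rx": 0, "ry": 0, "rz": 0},
  {"dx": 0, "dy": 0, "dz": 0, "rx": 0, "ry": 0, "rz": 0},
  {"dx": 0, "dy": 0, "dz": 0, "rx": 0, "ry": 0, "rz": 0},
], fingers=0.0)

```text
t: 3.85
eef_pos: [455.7, 150.5, 215.4]
tcp_rot: [3.141, 0.001, -0.166]
ft_force: [-0.4, 0.6, 0.8]
opening: 0.498
```

```bash
python3 - <<'E'
from h import *
go(455.3,150.3,360,-9.3)
E
```

```text
t 3.85 pos [455.7 150.5 215.4] rpy [ 1.7998e+02  4.0000e-02 -9.5300e+00] F [-0.4  0.6  0.8] j [ 0.18  0.59  2.08 -0.    0.47  1.92] op 0.498
shift [  -0.4    0.4 -144.6] turn [ 0.003  0.007 -0.039]
```

Fingers still closing (the bar is about 0.15).

>>> play_rows([
  {"dx": 0, "dy": 0, "dz": 0, "rx": 0, "ry": 0, "rz": 0},
  {"dx": 0, "dy": 0, "dz": 0, "rx": 0, "ry": 0, "rz": 0},
  {"dx": 0, "dy": 0, "dz": 0, "rx": 0, "ry": 0, "rz": 0},
  {"dx": 0, "dy": 0, "dz": 0, "rx": 0, "ry": 0, "rz": 0},
  {"dx": 0, "dy": 0, "dz": 0, "rx": 0, "ry": 0, "rz": 0},
  {"dx": 0, "dy": 0, "dz": 0, "rx": 0, "ry": 0, "rz": 0},
  {"dx": 0, "dy": 0, "dz": 0, "rx": 0, "ry": 0, "rz": 0},
  {"dx": 0, "dy": 0, "dz": 0, "rx": 0, "ry": 0, "rz": 0},
], fingers=0.0)

```text
t: 4.52
eef_pos: [455.6, 150.6, 215.3]
tcp_rot: [3.141, 0.001, -0.166]
ft_force: [-0.8, -0.3, -0.7]
opening: 0.148
```

```bash
python3 - <<'E'
from h import *
go(455.3,150.3,360,-9.3)
E
```

```text
t 4.52 pos [455.6 150.6 215.3] rpy [ 1.7998e+02  5.0000e-02 -9.5300e+00] F [-0.8 -0.3 -0.7] j [ 0.18  0.59  2.08 -0.    0.47  1.92] op 0.148
shift [  -0.4    0.4 -144.7] turn [ 0.003  0.008 -0.039]
```

>>> play_rows([
  {"dx": 0, "dy": 0, "dz": 0, "rx": 0, "ry": 0, "rz": 0},
  {"dx": 0, "dy": 0, "dz": 0, "rx": 0, "ry": 0, "rz": 0},
  {"dx": 0, "dy": 0, "dz": -5, "rx": 0, "ry": 0, "rz": 0},
  {"dx": 0, "dy": 0, "dz": -15, "rx": 0, "ry": 0, "rz": 0},
  {"dx": 0, "dy": 0, "dz": -30, "rx": 0, "ry": 0, "rz": 0},
  {"dx": 0, "dy": 0, "dz": -45, "rx": 0, "ry": 0, "rz": 0},
  {"dx": 0, "dy": 0, "dz": -60, "rx": 0, "ry": 0, "rz": 0},
  {"dx": 0, "dy": 0, "dz": -75, "rx": 0, "ry": 0, "rz": 0},
], fingers=0.0)

```text
t: 5.18
eef_pos: [455.5, 150.5, 291.9]
tcp_rot: [3.141, 0.0, -0.166]
ft_force: [-0.7, 0.8, -1.2]
opening: 0.144
```

```bash
python3 - <<'E'
from h import *
go(455.3,150.3,360,-9.3)
go(638.9,-196.8,350,-1.3)
E
```

```text
t 5.18 pos [455.5 150.5 291.9] rpy [ 1.7999e+02  3.0000e-02 -9.5400e+00] F [-0.7  0.8 -1.2] j [ 0.18  0.45  2.03 -0.    0.66  1.92] op 0.144
shift [ -0.2   0.3 -68.1] turn [ 0.002  0.004 -0.039]
t 5.18 pos [455.5 150.5 291.9] rpy [ 1.7999e+02  3.0000e-02 -9.5400e+00] F [-0.7  0.8 -1.2] j [ 0.18  0.45  2.03 -0.    0.66  1.92] op 0.144
shift [238.3 312.2 -58.1] turn [ 0.002  0.004 -1.373]
```

>>> play_rows([
  {"dx": 10, "dy": 13, "dz": -12, "rx": 0, "ry": 0, "rz": -0.09},
  {"dx": 22, "dy": 30, "dz": -24, "rx": 0, "ry": 0, "rz": -0.17},
  {"dx": 37, "dy": 49, "dz": -36, "rx": 0, "ry": 0, "rz": -0.26},
  {"dx": 52, "dy": 68, "dz": -46, "rx": 0, "ry": 0, "rz": -0.34},
  {"dx": 67, "dy": 88, "dz": -55, "rx": 0, "ry": 0, "rz": -0.43},
  {"dx": 82, "dy": 108, "dz": -58, "rx": 0, "ry": 0, "rz": -0.51},
  {"dx": 98, "dy": 129, "dz": -58, "rx": 0, "ry": 0, "rz": -0.6},
  {"dx": 114, "dy": 150, "dz": -58, "rx": 0, "ry": 0, "rz": -0.68},
], fingers=0.0)

```text
t: 5.85
eef_pos: [543.2, -17.4, 351.2]
tcp_rot: [3.141, -0.001, -0.095]
ft_force: [1.0, -0.4, -1.5]
opening: 0.143
```

```bash
python3 - <<'E'
from h import *
go(638.9,-196.8,350,-1.3)
E
```

```text
t 5.85 pos [543.2 -17.4 351.2] rpy [ 1.7999e+02 -3.0000e-02 -5.4300e+00] F [ 1.  -0.4 -1.5] j [-0.15  0.44  1.82 -0.    0.88  1.51] op 0.143
shift [112.2 169.6   1.3] turn [ 0.002 -0.005 -0.688]
```

>>> play_rows([
  {"dx": 16, "dy": 24, "dz": 0, "rx": 0, "ry": 0, "rz": -0.1},
  {"dx": 32, "dy": 48, "dz": 0, "rx": 0, "ry": 0, "rz": -0.2},
  {"dx": 48, "dy": 72, "dz": 0, "rx": 0, "ry": 0, "rz": -0.3},
  {"dx": 64, "dy": 96, "dz": 0, "rx": 0, "ry": 0, "rz": -0.4},
  {"dx": 80, "dy": 121, "dz": 0, "rx": 0, "ry": 0, "rz": -0.5},
  {"dx": 95, "dy": 144, "dz": 0, "rx": 0, "ry": 0, "rz": -0.6},
  {"dx": 106, "dy": 160, "dz": 0, "rx": 0, "ry": 0, "rz": -0.65},
  {"dx": 112, "dy": 169.5, "dz": 1, "rx": 0, "ry": 0, "rz": -0.69},
], fingers=0.0)

```text
t: 6.52
eef_pos: [639.1, -198.6, 351.1]
tcp_rot: [3.141, -0.001, -0.023]
ft_force: [-1.3, -0.0, -0.6]
opening: 0.145
```

>>> play_rows([
  {"dx": 0, "dy": 0, "dz": 0, "rx": 0, "ry": 0, "rz": 0},
  {"dx": 0, "dy": 0, "dz": 0, "rx": 0, "ry": 0, "rz": 0},
  {"dx": 0, "dy": 0, "dz": 0, "rx": 0, "ry": 0, "rz": 0},
], fingers=0.0)

```text
t: 6.77
eef_pos: [638.7, -197.7, 351.4]
tcp_rot: [3.141, -0.001, -0.023]
ft_force: [-0.0, 0.3, -1.9]
opening: 0.146
```

```bash
python3 - <<'E'
from h import *
for n in ['scene','top','wrist']: snap(n,n+'3')
crop('scene3',80,130,240,310,4,'s3c');crop('top3',330,80,470,200,5,'t3c');crop('wrist3',180,140,380,300,4,'w3c')
go(638.9,-196.8,350,-1.3)
E
```

```text
t 6.92 pos [ 638.9 -197.6  351.5] rpy [ 1.7996e+02 -7.0000e-02 -1.2900e+00] F [ 0.3 -0.9 -0.8] j [-0.4   0.6   1.5  -0.    1.04  1.19] op 0.147
shift [-0.  -0.8  1.5] turn [ 0.006 -0.012  0.002]
```

View pics/s3c.png

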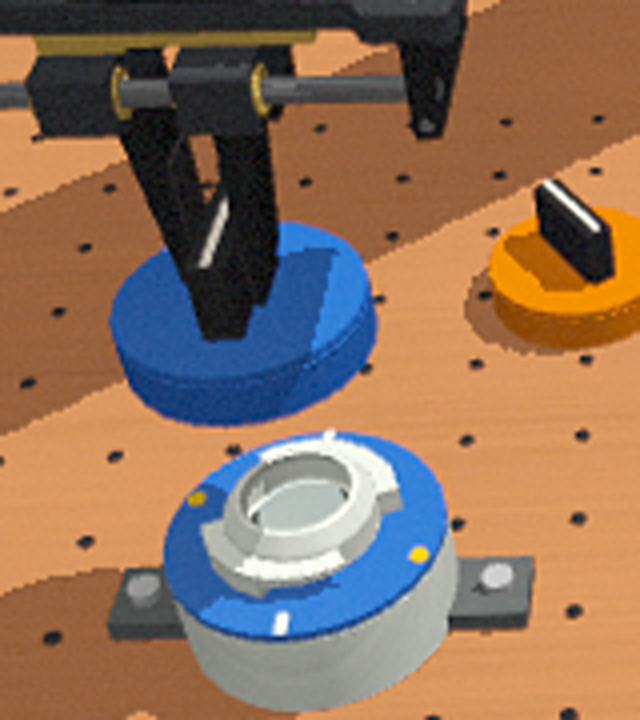

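View pics/wrist3.png

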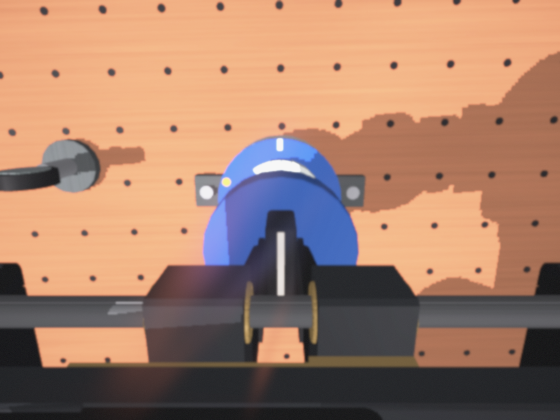

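View pics/t3c.png

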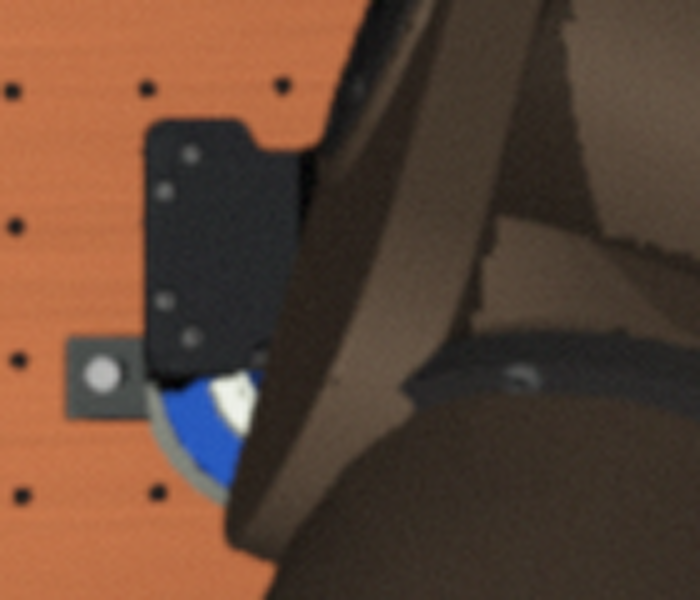

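The lid is held level with its bar along the tool. In the wrist image the stroke at (280,145) lines up with the bar stripe at u≈281. I'll use the scene camera for a relative check of lid against pot.

```bash
python3 - <<'E'
from h import *
from scipy.optimize import least_squares
c=load('scene3');im=c['image'].astype(int)
f=lambda u,v:(80+(u+.5)/4-.5,130+(v+.5)/4-.5)
m=(im[:,:,2]>1.4*im[:,:,0])&(im[:,:,2]>60)
def sil(x0,y0,x1,y1,zs,rad,g):
    mm=np.zeros(m.shape,np.uint8);mm[y0:y1,x0:x1]=m[y0:y1,x0:x1]
    cn=max(cv2.findContours(mm,0,cv2.CHAIN_APPROX_NONE)[0],key=cv2.contourArea)
    hm=cv2.fillConvexPoly(np.zeros(m.shape,np.uint8),cv2.convexHull(cn),1)
    mo=cv2.moments(hm,True);A0=mo['m00'];c0=np.array([mo['m10'],mo['m01']])/A0
    t=np.linspace(0,2*np.pi,73)
    def F(p):
        pts=np.vstack([proj(c,np.c_[p[0]+p[2]*np.cos(t),p[1]+p[2]*np.sin(t),0*t+z]) for z in zs]).astype(np.float32)
        q=cv2.moments(cv2.convexHull(pts));return [q['m10']/q['m00']-c0[0],q['m01']/q['m00']-c0[1],np.sqrt(q['m00'])-np.sqrt(A0)]
    print(least_squares(F,[*g,rad]).x.round(2))
z=351.5-215.35
sil(100,175,176,238,[z,z+22],42,[639,-197])
sil(115,236,200,294,[41.5,45],52,[639,-197])
for z_,P in [(45,[f(331,436),f(281,623)]),(45,[f(198,499),f(420,555)])]:
    Q=[ray(c,*p,z_) for p in P];print((Q[0]+Q[1])/2,np.linalg.norm(Q[0]-Q[1]),np.degrees(np.arctan2(*(Q[1]-Q[0])[1::-1])))
E
```

```text
[ 640.05 -197.7    40.96]
[ 639.73 -196.84   52.34]
[ 638.01506367 -196.69712585   45.        ] 96.00453423792769 -2.254336826368974
[ 639.22382527 -196.5939429    45.        ] 94.32890019346426 68.47240550289936
```

>>> play_rows([
  {"dx": 0, "dy": -0.8, "dz": 15, "rx": 0, "ry": 0, "rz": 0},
  {"dx": 0, "dy": -0.8, "dz": 30, "rx": 0, "ry": 0, "rz": 0},
  {"dx": 0, "dy": -0.8, "dz": 45, "rx": 0, "ry": 0, "rz": 0},
  {"dx": 0, "dy": -0.8, "dz": 58, "rx": 0, "ry": 0, "rz": 0},
  {"dx": 0, "dy": -0.8, "dz": 67, "rx": 0, "ry": 0, "rz": 0},
  {"dx": 0, "dy": -0.8, "dz": 72, "rx": 0, "ry": 0, "rz": 0},
  {"dx": 0, "dy": -0.8, "dz": 74, "rx": 0, "ry": 0, "rz": 0},
  {"dx": 0, "dy": -0.8, "dz": 74, "rx": 0, "ry": 0, "rz": 0},
], fingers=0.0)

```text
t: 7.58
eef_pos: [639.1, -196.8, 277.4]
tcp_rot: [3.141, -0.001, -0.022]
ft_force: [0.6, -0.8, -1.1]
opening: 0.147
```

```bash
python3 - <<'E'
from h import *
go(638.9,-196.8,271.8,-1.3)
snap('scene','scene4');crop('scene4',80,150,240,310,4,'s4c')
E
```

```text
t 7.58 pos [ 639.1 -196.8  277.4] rpy [ 1.7997e+02 -6.0000e-02 -1.2800e+00] F [ 0.6 -0.8 -1.1] j [-0.4   0.69  1.56 -0.    0.89  1.2 ] op 0.147
shift [-0.2  0.   5.6] turn [ 0.006 -0.011  0.003]
```

View pics/s4c.png

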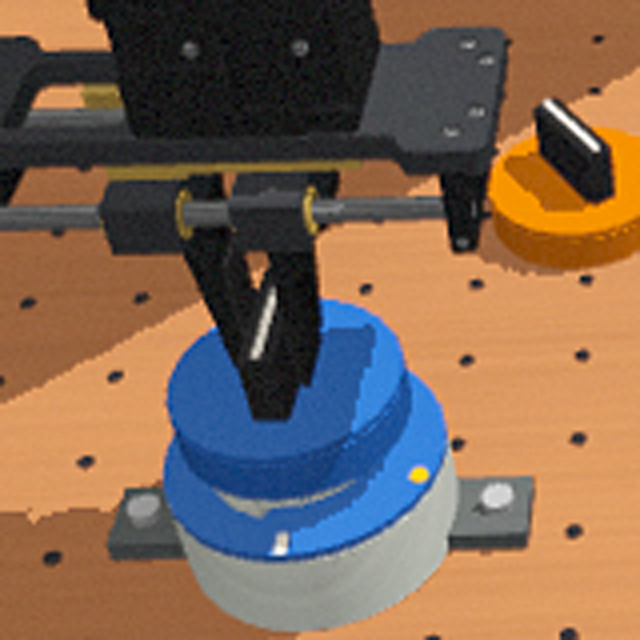

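The lid is level about 6 mm above the thread. I'll lower it slowly onto the thread.

>>> play_rows([
  {"dx": 0, "dy": 0, "dz": 1.5, "rx": 0, "ry": 0, "rz": 0},
  {"dx": 0, "dy": 0, "dz": 3, "rx": 0, "ry": 0, "rz": 0},
  {"dx": 0, "dy": 0, "dz": 4.5, "rx": 0, "ry": 0, "rz": 0},
  {"dx": 0, "dy": 0, "dz": 5.2, "rx": 0, "ry": 0, "rz": 0},
  {"dx": 0, "dy": 0, "dz": 5.2, "rx": 0, "ry": 0, "rz": 0},
], fingers=0.0)

```text
t: 8.05
eef_pos: [639.1, -196.8, 272.5]
tcp_rot: [3.141, -0.002, -0.023]
ft_force: [0.5, 1.0, -1.0]
opening: 0.149
```

```bash
python3 - <<'E'
from h import *
go(638.9,-196.8,271.8,-1.3)
E
```

```text
t 8.05 pos [ 639.1 -196.8  272.5] rpy [ 1.7996e+02 -9.0000e-02 -1.2900e+00] F [ 0.5  1.  -1. ] j [-0.4   0.69  1.56 -0.    0.88  1.2 ] op 0.149
shift [-0.2 -0.   0.7] turn [ 0.007 -0.016  0.001]
```

>>> play_rows([
  {"dx": 0, "dy": 0, "dz": 0.5, "rx": 0, "ry": 0, "rz": 0},
  {"dx": 0, "dy": 0, "dz": 1, "rx": 0, "ry": 0, "rz": 0},
  {"dx": 0, "dy": 0, "dz": 1, "rx": 0, "ry": 0, "rz": 0},
  {"dx": 0, "dy": 0, "dz": 1, "rx": 0, "ry": 0, "rz": 0},
], fingers=0.0)

```text
t: 8.38
eef_pos: [639.1, -196.9, 271.9]
tcp_rot: [3.141, -0.002, -0.023]
ft_force: [-1.4, 0.2, 2.7]
opening: 0.146
```

```bash
python3 - <<'E'
from h import *
go(638.9,-196.8,271.8,-1.3)
E
```

```text
t 8.38 pos [ 639.1 -196.9  271.9] rpy [ 1.7995e+02 -1.2000e-01 -1.2900e+00] F [-1.4  0.2  2.7] j [-0.4   0.69  1.57 -0.    0.88  1.2 ] op 0.146
shift [-0.2 -0.1  0.1] turn [ 0.009 -0.019  0.002]
```

Contact is at the expected height (271.9), with wrist force about +2.7 N. Turning back anticlockwise 70° (negative rz).

>>> play_rows([
  {"dx": -0.1, "dy": 0, "dz": 0.2, "rx": 0, "ry": 0, "rz": -0.5},
  {"dx": -0.1, "dy": 0, "dz": 0.2, "rx": 0, "ry": 0, "rz": -1.2},
  {"dx": -0.1, "dy": 0, "dz": 0.2, "rx": 0, "ry": 0, "rz": -2},
  {"dx": -0.1, "dy": 0, "dz": 0.2, "rx": 0, "ry": 0, "rz": -2.8},
  {"dx": -0.1, "dy": 0, "dz": 0.2, "rx": 0, "ry": 0, "rz": -3.6},
  {"dx": -0.1, "dy": 0, "dz": 0.2, "rx": 0, "ry": 0, "rz": -4.4},
  {"dx": -0.1, "dy": 0, "dz": 0.2, "rx": 0, "ry": 0, "rz": -5.2},
  {"dx": -0.1, "dy": 0, "dz": 0.2, "rx": 0, "ry": 0, "rz": -6},
], fingers=0.0)

```text
t: 9.05
eef_pos: [639.0, -196.6, 271.9]
tcp_rot: [3.14, -0.001, 0.61]
ft_force: [-2.2, 2.4, 3.1]
opening: 0.144
```

```bash
python3 - <<'E'
from h import *
go(638.9,-196.8,271.8,68.7)
E
```

```text
t 9.05 pos [ 639.  -196.6  271.9] rpy [ 1.7992e+02 -7.0000e-02  3.4940e+01] F [-2.2  2.4  3.1] j [-0.4   0.69  1.57  0.    0.88  0.56] op 0.144
shift [-0.2  0.1  0.1] turn [ 0.016 -0.007 -5.626]
```

>>> play_rows([
  {"dx": 0, "dy": 0, "dz": 0.1, "rx": 0, "ry": 0, "rz": -0.8},
  {"dx": 0, "dy": 0, "dz": 0.1, "rx": 0, "ry": 0, "rz": -1.6},
  {"dx": 0, "dy": 0, "dz": 0.1, "rx": 0, "ry": 0, "rz": -2.4},
  {"dx": 0, "dy": 0, "dz": 0.1, "rx": 0, "ry": 0, "rz": -3.2},
  {"dx": 0, "dy": 0, "dz": 0.1, "rx": 0, "ry": 0, "rz": -4},
  {"dx": 0, "dy": 0, "dz": 0.1, "rx": 0, "ry": 0, "rz": -4.8},
  {"dx": 0, "dy": 0, "dz": 0.1, "rx": 0, "ry": 0, "rz": -5.4},
  {"dx": 0, "dy": 0, "dz": 0.1, "rx": 0, "ry": 0, "rz": -5.6},
], fingers=0.0)

```text
t: 9.72
eef_pos: [638.9, -196.6, 271.6]
tcp_rot: [3.14, -0.0, 1.199]
ft_force: [-1.0, 0.7, -2.1]
opening: 0.148
```

```bash
python3 - <<'E'
from h import *
snap('scene','scene5');crop('scene5',80,150,240,310,4,'s5c')
go(638.9,-196.8,262.3,68.7)
E
```

```text
t 9.77 pos [ 638.9 -196.6  271.6] rpy [ 1.7991e+02 -1.0000e-02  6.8650e+01] F [-0.8  0.4 -1.5] j [-0.4   0.69  1.57  0.    0.88 -0.02] op 0.146
shift [-0.2  0.1  9.3] turn [ 0.015 -0.002 -0.008]
```

View pics/s5c.png

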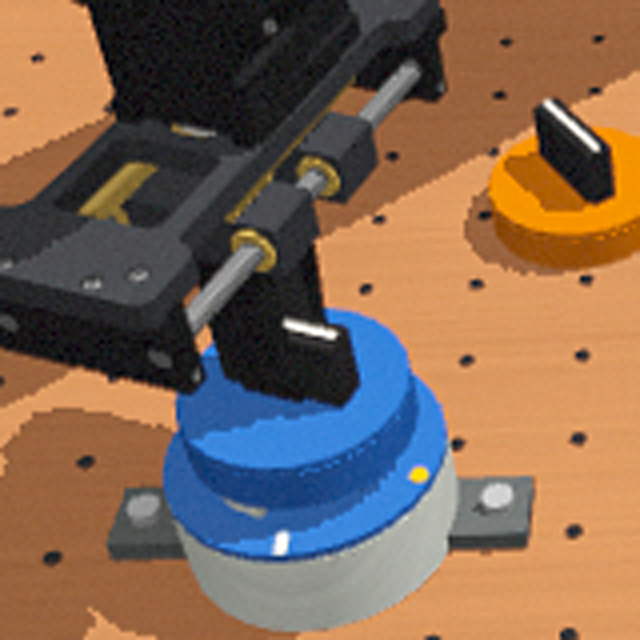

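The bar now points at the dots, and the wrist force is back to the weight alone, so the lid is unsupported at the thread start. Lowering 9.3 mm.

>>> play_rows([
  {"dx": 0, "dy": 0, "dz": 1.5, "rx": 0, "ry": 0, "rz": 0},
  {"dx": 0, "dy": 0, "dz": 3, "rx": 0, "ry": 0, "rz": 0},
  {"dx": 0, "dy": 0, "dz": 4.5, "rx": 0, "ry": 0, "rz": 0},
  {"dx": 0, "dy": 0, "dz": 6, "rx": 0, "ry": 0, "rz": 0},
  {"dx": 0, "dy": 0, "dz": 7.5, "rx": 0, "ry": 0, "rz": 0},
  {"dx": 0, "dy": 0, "dz": 8.7, "rx": 0, "ry": 0, "rz": 0},
  {"dx": 0, "dy": 0, "dz": 9.2, "rx": 0, "ry": 0, "rz": 0},
  {"dx": 0, "dy": 0, "dz": 9.2, "rx": 0, "ry": 0, "rz": 0},
], fingers=0.0)

```text
t: 10.43
eef_pos: [638.9, -196.6, 262.4]
tcp_rot: [3.14, -0.0, 1.198]
ft_force: [0.1, -0.1, -1.6]
opening: 0.146
```

```bash
python3 - <<'E'
from h import *
go(638.9,-196.8,262.3,68.7)
go(638.9,-196.8,262.3,-1.3)
E
```

```text
t 10.43 pos [ 638.9 -196.6  262.4] rpy [ 1.7992e+02 -1.0000e-02  6.8650e+01] F [ 0.1 -0.1 -1.6] j [-0.4   0.71  1.57  0.    0.86 -0.02] op 0.146
shift [-0.2  0.   0.1] turn [ 0.014 -0.002 -0.009]
t 10.43 pos [ 638.9 -196.6  262.4] rpy [ 1.7992e+02 -1.0000e-02  6.8650e+01] F [ 0.1 -0.1 -1.6] j [-0.4   0.71  1.57  0.    0.86 -0.02] op 0.146
shift [-0.2  0.   0.1] turn [ 1.1000e-02 -1.0000e-02  1.1658e+01]
```

It dropped in freely. I'll settle it slightly, then tighten clockwise (positive rz).

>>> play_rows([
  {"dx": 0, "dy": 0, "dz": 0.4, "rx": 0, "ry": 0, "rz": 0},
  {"dx": 0, "dy": 0, "dz": 0.4, "rx": 0, "ry": 0, "rz": 0.5},
  {"dx": 0, "dy": 0, "dz": 0.4, "rx": 0, "ry": 0, "rz": 1.2},
  {"dx": 0, "dy": 0, "dz": 0.4, "rx": 0, "ry": 0, "rz": 2},
  {"dx": 0, "dy": 0, "dz": 0.4, "rx": 0, "ry": 0, "rz": 2.8},
  {"dx": 0, "dy": 0, "dz": 0.4, "rx": 0, "ry": 0, "rz": 3.6},
  {"dx": 0, "dy": 0, "dz": 0.4, "rx": 0, "ry": 0, "rz": 4.4},
  {"dx": 0, "dy": 0, "dz": 0.4, "rx": 0, "ry": 0, "rz": 5.2},
], fingers=0.0)

```text
t: 11.1
eef_pos: [639.0, -196.7, 262.3]
tcp_rot: [3.14, -0.001, 0.649]
ft_force: [0.2, 0.1, 1.8]
opening: 0.146
```

```bash
python3 - <<'E'
from h import *
go(638.9,-196.8,262.3,-1.3);print(env.state()['moment'])
E
```

```text
t 11.1 pos [ 639.  -196.7  262.3] rpy [ 1.7989e+02 -7.0000e-02  3.7210e+01] F [0.2 0.1 1.8] j [-0.4   0.71  1.57  0.    0.86  0.52] op 0.146
shift [-0.2  0.  -0. ] turn [ 0.014 -0.018  6.418]
[-0.20270724  0.10373477  0.04590497]
```

>>> play_rows([
  {"dx": 0, "dy": 0, "dz": 0, "rx": 0, "ry": 0, "rz": 0.8},
  {"dx": 0, "dy": 0, "dz": 0, "rx": 0, "ry": 0, "rz": 1.6},
  {"dx": 0, "dy": 0, "dz": 0, "rx": 0, "ry": 0, "rz": 2.4},
  {"dx": 0, "dy": 0, "dz": 0, "rx": 0, "ry": 0, "rz": 3.2},
  {"dx": 0, "dy": 0, "dz": 0, "rx": 0, "ry": 0, "rz": 4},
  {"dx": 0, "dy": 0, "dz": 0, "rx": 0, "ry": 0, "rz": 4.7},
  {"dx": 0, "dy": 0, "dz": 0, "rx": 0, "ry": 0, "rz": 5.2},
  {"dx": 0, "dy": 0, "dz": 0, "rx": 0, "ry": 0, "rz": 5.5},
], fingers=0.0)

```text
t: 11.77
eef_pos: [639.1, -196.8, 262.4]
tcp_rot: [3.14, -0.002, 0.07]
ft_force: [0.8, -0.3, -0.5]
opening: 0.146
```

```bash
python3 - <<'E'
from h import *
go(638.9,-196.8,262.3,-1.3);print(env.state()['moment'])
E
```

```text
t 11.77 pos [ 639.1 -196.8  262.4] rpy [ 1.7993e+02 -1.3000e-01  4.0300e+00] F [ 0.8 -0.3 -0.5] j [-0.4   0.71  1.57  0.    0.86  1.1 ] op 0.146
shift [-0.2  0.   0.1] turn [ 0.01  -0.023  0.889]
[-0.07189898  0.23586533  0.00544495]
```

>>> play_rows([
  {"dx": 0, "dy": 0, "dz": 0.1, "rx": 0, "ry": 0, "rz": 0.3},
  {"dx": 0, "dy": 0, "dz": 0.1, "rx": 0, "ry": 0, "rz": 0.6},
  {"dx": 0, "dy": 0, "dz": 0.1, "rx": 0, "ry": 0, "rz": 0.8},
  {"dx": 0, "dy": 0, "dz": 0.1, "rx": 0, "ry": 0, "rz": 0.9},
  {"dx": 0, "dy": 0, "dz": 0.1, "rx": 0, "ry": 0, "rz": 0.9},
], fingers=0.0)

```text
t: 12.18
eef_pos: [639.1, -196.7, 262.4]
tcp_rot: [3.14, -0.003, -0.023]
ft_force: [-0.4, 0.5, 0.6]
opening: 0.149
```

```bash
python3 - <<'E'
from h import *
go(638.9,-196.8,262.3,-1.3);print(env.state()['moment'],env.state()['tau'][5])
E
```

```text
t 12.18 pos [ 639.1 -196.7  262.4] rpy [ 1.7993e+02 -1.5000e-01 -1.3400e+00] F [-0.4  0.5  0.6] j [-0.4   0.71  1.57 -0.    0.86  1.2 ] op 0.149
shift [-0.2  0.1  0.1] turn [ 0.012 -0.025 -0.006]
[-0.16079427  0.20058834  0.48905748] 0.6830639205873013
```

The moment about z has risen to about 0.5 N·m, so the stop is being felt at -1.3°. One more small nudge to confirm.

>>> play_rows([
  {"dx": 0, "dy": 0, "dz": 0, "rx": 0, "ry": 0, "rz": 0.15},
  {"dx": 0, "dy": 0, "dz": 0, "rx": 0, "ry": 0, "rz": 0.3},
  {"dx": 0, "dy": 0, "dz": 0, "rx": 0, "ry": 0, "rz": 0.3},
], fingers=0.0)

```text
t: 12.43
eef_pos: [639.1, -196.7, 262.4]
tcp_rot: [3.14, -0.003, -0.055]
ft_force: [-0.9, -0.7, -0.4]
opening: 0.149
```

```bash
python3 - <<'E'
from h import *
snap('scene','scene6');crop('scene6',80,150,240,310,4,'s6c')
go(638.9,-196.8,262.3,-1.3);print(env.state()['moment'],env.state()['tau'][5])
E
```

```text
t 12.48 pos [ 639.1 -196.7  262.4] rpy [ 1.7992e+02 -1.5000e-01 -3.1100e+00] F [-0.7 -1.  -0.5] j [-0.4   0.71  1.57 -0.    0.86  1.23] op 0.148
shift [-0.2  0.1  0.1] turn [ 0.013 -0.024 -0.301]
[-0.03770589  0.17419844  0.83262805] 0.9916602820158005
```

View pics/s6c.png

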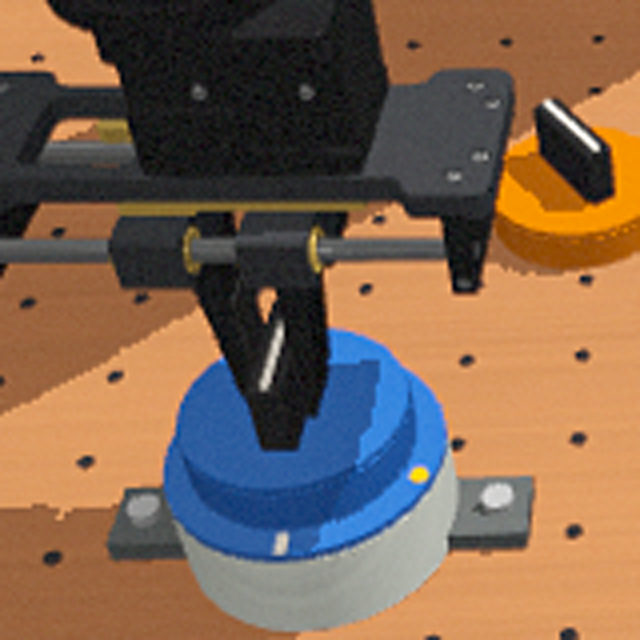

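The torque rises to 0.83 N·m with little further movement, so the lid is at the stop. The image shows it seated with the bar along the strokes. Releasing.

>>> play_rows([
  {"dx": 0, "dy": 0, "dz": 0, "rx": 0, "ry": 0, "rz": 0},
  {"dx": 0, "dy": 0, "dz": 0, "rx": 0, "ry": 0, "rz": 0},
  {"dx": 0, "dy": 0, "dz": 0, "rx": 0, "ry": 0, "rz": 0},
  {"dx": 0, "dy": 0, "dz": 0, "rx": 0, "ry": 0, "rz": 0},
  {"dx": 0, "dy": 0, "dz": 0, "rx": 0, "ry": 0, "rz": 0},
  {"dx": 0, "dy": 0, "dz": 0, "rx": 0, "ry": 0, "rz": 0},
  {"dx": 0, "dy": 0, "dz": 0, "rx": 0, "ry": 0, "rz": 0},
  {"dx": 0, "dy": 0, "dz": 0, "rx": 0, "ry": 0, "rz": 0},
], fingers=0.6)

```text
t: 13.15
eef_pos: [639.1, -196.7, 262.4]
tcp_rot: [3.14, -0.003, -0.054]
ft_force: [-1.1, -0.8, 0.7]
opening: 0.588
```

>>> play_rows([
  {"dx": 0, "dy": 0, "dz": -8, "rx": 0, "ry": 0, "rz": 0},
  {"dx": 0, "dy": 0, "dz": -20, "rx": 0, "ry": 0, "rz": 0},
  {"dx": 0, "dy": 0, "dz": -40, "rx": 0, "ry": 0, "rz": 0},
  {"dx": 0, "dy": 0, "dz": -60, "rx": 0, "ry": 0, "rz": 0},
  {"dx": 0, "dy": 0, "dz": -80, "rx": 0, "ry": 0, "rz": 0},
  {"dx": 0, "dy": 0, "dz": -100, "rx": 0, "ry": 0, "rz": 0},
  {"dx": 0, "dy": 0, "dz": -120, "rx": 0, "ry": 0, "rz": 0},
  {"dx": 0, "dy": 0, "dz": -120, "rx": 0, "ry": 0, "rz": 0},
], fingers=0.6)

```text
t: 13.82
eef_pos: [638.9, -196.5, 388.0]
tcp_rot: [3.138, -0.01, -0.054]
ft_force: [0.4, 1.2, 0.6]
opening: 0.602
```

>>> play_rows([
  {"dx": -20, "dy": -20, "dz": 0, "rx": 0, "ry": 0, "rz": 0},
  {"dx": -45, "dy": -45, "dz": 0, "rx": 0, "ry": 0, "rz": 0},
  {"dx": -70, "dy": -70, "dz": 0, "rx": 0, "ry": 0, "rz": 0},
  {"dx": -95, "dy": -95, "dz": 0, "rx": 0, "ry": 0, "rz": 0},
  {"dx": -120, "dy": -120, "dz": 0, "rx": 0, "ry": 0, "rz": 0},
  {"dx": -145, "dy": -145, "dz": 0, "rx": 0, "ry": 0, "rz": 0},
  {"dx": -150, "dy": -160, "dz": 0, "rx": 0, "ry": 0, "rz": 0},
  {"dx": -150, "dy": -160, "dz": 0, "rx": 0, "ry": 0, "rz": 0},
], fingers=0.6)

```text
t: 14.48
eef_pos: [496.3, -26.4, 386.8]
tcp_rot: [3.138, -0.01, -0.052]
ft_force: [1.0, 0.5, -0.2]
opening: 0.599
```

```bash
python3 - <<'E'
from h import *
snap('scene','scene7');crop('scene7',90,190,230,310,5,'s7c');snap('top','top7');crop('top7',335,110,445,195,7,'t7c')
go(638.9,-196.8,262.3,-1.3)
E
```

```text
t 14.58 pos [498.  -28.5 386.6] rpy [179.77  -0.62  -3.04] F [-1.1 -0.7 -0.3] j [-0.19  0.33  1.89 -0.    0.91  1.44] op 0.599
shift [148.3 160.1 126.5] turn [ 0.04  -0.102 -0.291]
```

View pics/s7c.png

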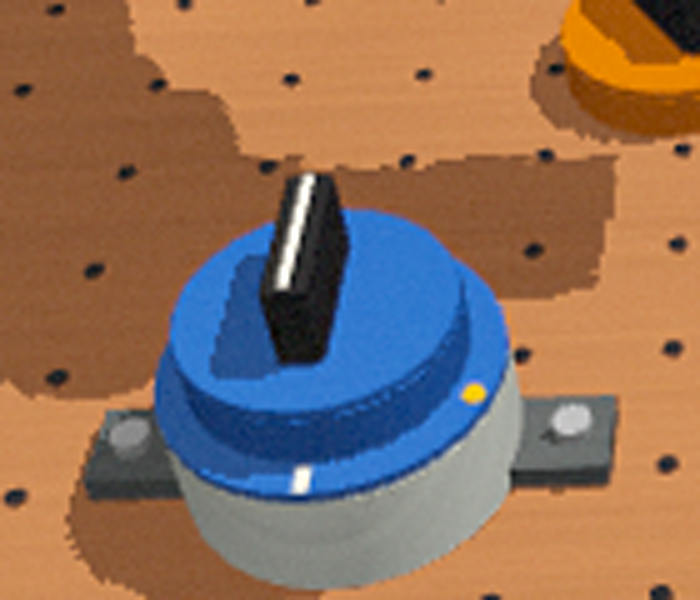

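View pics/t7c.png

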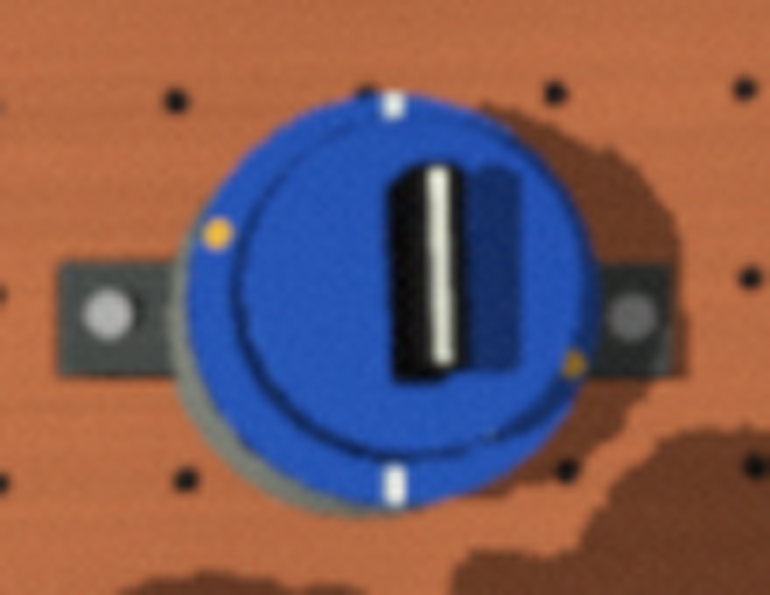

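View pics/scene7.png

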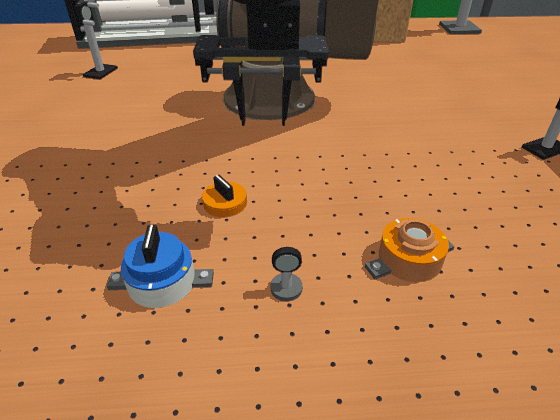

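```bash
python3 - <<'E'
from h import *
c=load('top7');b=lambda u,v:(335+(u+.5)/7-.5,110+(v+.5)/7-.5)
A=ray(c,*b(438,167),99);B=ray(c,*b(446,364),99);print((A+B)/2,np.linalg.norm(A-B),np.degrees(np.arctan2(*(A-B)[1::-1])))
c=load('scene7');b=lambda u,v:(90+(u+.5)/5-.5,190+(v+.5)/5-.5)
A=ray(c,*b(308,178),99);B=ray(c,*b(285,289),99);print((A+B)/2,np.linalg.norm(A-B),np.degrees(np.arctan2(*(B-A)[1::-1])))
E
```

```text
[ 639.38813401 -197.45534      99.        ] 47.0252258886921 0.6735819868685801
[ 640.81623314 -196.86011407   99.        ] 46.01462581687641 1.5357623269106797
```

The bar measures 0.7° to 1.5° against strokes at about -1.3° to -2.3°. That fits the angle at which the stop torque began to build (about +1°), so the lid is at its stop. The other objects haven't moved. Handing in.

```bash
python3 - <<'E'
from h import *
a=load('scene0')['image'].astype(int);b=load('scene7')['image'].astype(int)
for n,(x0,y0,x1,y1) in {'olid':(198,172,250,220),'post':(265,240,310,305)}.items(): print(n,np.abs(a-b)[y0:y1,x0:x1].mean().round(2))
print(env.job_done())
E
```

```text
olid 4.2
post 3.97
the job is handed in; nothing more can be done
None
```

The blue lid is on the blue pot, tightened to the stop and released. The job is handed in at about 14.6 s of the 48 s allowed.

- **Order:** I rested the lid level on the thread with the bar along the strokes; contact came at the expected height. I then turned it 70° anticlockwise to the dots, where it dropped about 9.3 mm. Finally I turned it 70° clockwise until the torque rose from near zero to about 0.8 N·m.
- **Final pictures:** The lid is seated and level, centred within about 2 mm of the pot by both cameras. The gripper is open and well clear.
- **Bystanders:** The orange lid and the lens post look unmoved. Comparing their image patches before and after showed only a small difference.
- **Small disagreement:** After release the bar measured 2° to 4° short of the strokes (0.7° to 1.5°, against strokes at -1.3° to -2.3°). The stop torque also began at about +1°, so I took this as the stop plus measuring error and did not re-tighten.

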